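Find the empty well in the flap-topped pin store by feel and put the pin tin away in it

ROBOT

A 6-joint arm with a two-finger parallel gripper is mounted at the origin on a cart in front of the work surface, level with it; the furniture and walls round the work are solid. World frame = base frame: x ahead of the robot, y to its left, z up, the work surface at z = 0. Lengths are in mm, angles in degrees, forces in N, time in s.
With the tool pointing down it reaches from about 350 to 850 mm from the base axis. Payload 8.1 kg.
Tool frame: the origin (TCP) lies midway between the tips of the shut fingers; the grasp point (between the pads) lies 19 mm behind it; z points along the fingers, y is the line along which they close (so a half turn about z gives the same grasp; the last joint's range is limited). The gripper opens to 85 mm and grips with 20 to 120 N. Pads are 22 mm wide; open, the fingers measure 114 mm over their backs; the gripper's body (76 mm by 85 mm) begins 54 mm behind the grasp point. The pads swing forward as they close: fully open they stand 13 mm farther back than shut.
Start: joints at [64.148, 7.471, 85.268, -0, 87.261, -4.893], TCP at [214.597, 560.315, 231.292] pointing down, gripper open.
Joint ranges: [-169.43, 169.43], [-51.17, 129.36], [1.28, 143.12], [-76.62, 256.62], [0, 156.53], [-152.29, 152.29]. Speed limits (degrees/s): [136.94, 136.94, 159.86, 180, 180, 180].

INTERFACE

Orientations are given as [roll, pitch, yaw] about the fixed x, y, z axes, in that order (R = Rz(yaw) Ry(pitch) Rx(roll)).
In Python, from bench import r gives the robot as it stands.
- The arm moves only by the tool send_rows, never from a script. Its argument "increments" is a list of rows, each a list of 6 numbers: the shift along the tool's x, y, z in mm, then the turn, a rotation vector about the tool's x, y, z in rad. A call has 1 to 5 rows; each row shifts and turns the commanded pose from where the row before left it, along the tool's axes as they then stand; what a row does not reach is not made up. A row lasts 1/8 s, in which the tool goes at most 62.5 mm and 10.7 degrees, less where a joint would pass 70% of its speed; a pose out of reach is approached as far as the arm can. A call is refused whole if a number of a shift passes 62.5 or a number of a turn 0.188, either way. A call with a gripper value outside its range is refused whole. "grip" is the closure, from -1 (fully open) to 1 (shut), set as the call begins (left out, the last holds). The fingers move at their own pace and stop on an object; "grip_force" is the grip in N (left out, the last holds). Time passes only in rows, so rows that do not move let the fingers close. It gives the time, the measured TCP pose, the force, the opening and the grip force at its end, in the units of the state.
- r.sense(): the state, without advancing time (a new reading comes with each control period).
- r.snapshot(name): name is "scene" or "top" or "wrist"; returns a dict with "img" (480x640x3 uint8, blue, green, red), "z_map" (480x640 float32, mm along the optical axis (not along the pixel's ray), 0 where there is no reading), "fx", "fy", "cx", "cy" (pixels), "view" (4x4, takes a point from world to camera coordinates). Camera axes: x right, y down, z forward; pixel columns grow to the right and rows downward; lengths in mm; the calibration is good to about 2 mm. A picture is of the moment at which its call begins.
- r.hand_in(): hands the job in; it is judged then, once.
The state is a dict: "time": time; "joint_pos": joint angles; "qd": joint speeds; "joint_efforts": joint torques, N m; "tool_pos": TCP position; "tcp_rot": TCP orientation; "ft_force": force on the tool from outside, world axes, zero at the start; "wrist_torque": the same for the moment, N m; "finger_gap": finger opening in mm; "grip_force": force on a finger pad.
Only numpy, scipy, OpenCV 4.12 (cv2) and the standard library are available. Lean on these libraries where they do the work, as an engineer would, in place of code of your own. Each camera call takes 0.05 s, during which the arm holds its last target. There are 200 camera calls.

TASK

Put the small bare-metal tin of lock pins that stands at the left of the bench away in the blue pin store: five of its six wells already hold a tin, and the sprung flaps hide which one is empty. Before you lift the tin, feel down through the flaps with shut fingers until you have reached clearly deeper than a stored tin's lid, a good 40 mm below the store's top. Then press the tin down through those flaps until it stands upright on the floor of that well, and leave the rest of the bench as it is.

Things in the scene. Friction and masses are not known exactly. Their poses are not given: they have to be found in the camera images.
- pin_store: swarf-proof store, fixed: blue metal case 128 (x) x 226 (y) x 150 mm high, blank cards and a drawer front on its front (-x), six wells under bright metal flaps. Origin: centre of the underside, on the bench; x to the back, y along the rows of three, z up; turned up to 0.15 rad. Well centres at x = -31, +31 and y = -74, 0, +74 mm; wells 58 (x) x 70 (y) mm inside, 66 mm deep, walls 4 mm.
- deck (a point): centre of the store's top, 150 mm above its underside, level with the shut flaps; axes as the store's. Each well has two sprung leaves, 68 mm long in y, 28 mm wide, hinged on its -x and +x walls, meeting in a seam along y over the well's centre. They swing down up to 86 degrees and hold a tin set on them; a fingertip at the seam opens them with 1 to 4 N, a tin pressed at its middle with 4 to 10 N.
- floor (a point): centre of the store at the height of the wells' floors, 84 mm above its underside, 66 mm below the deck. Five wells hold one loose tin each like tin: a shut fingertip stops hard on its lid 34 mm below the deck. The empty one, different each time, lets it pass. Open leaves hang to 30 mm below the deck: they shut over a tin on the floor, and clamp one not pressed that far.
- tin: the tin to be put away, on the bench to the left, beyond a tall grey machine (up to 0.36 m high beyond x = 0.5 m, below 0.15 m nearer than that): round, bare dull metal with a slightly wider lid, 46 mm across the lid (44 mm body, lid from 22 mm up), 32 mm high, about 60 g. Origin: centre of its underside; z up through the lid.
- rouge: green polish tin with a metal lid, 51 mm across, 60 mm high, bystander. Origin: centre of its underside.
- padlock: brass padlock lying flat, 63 x 42 x 19 mm, bystander. Origin: centre of its underside.
Things that resemble listed ones, but are neither listed nor needed, are in the scene too. Leave any red or yellow look-alike of the tin alone.

How it is judged (in metres and radians):
On the way:
1. with the tin still on the bench, shut fingers have felt down into the empty well: fingertips about 40 mm below the deck (grasp point between the pads 19 mm below it) (z of the grasp point in the frame of pin_store below 0.131 m and x of the grasp point in the frame of pin_store between -0.062 and 0.062 m and y of the grasp point in the frame of pin_store between -0.111 and 0.111 m and distance of tin from where it was at the start of the episode below 0.02 m), for 0.05 s.
At the end, for the whole second after the job is handed in: The tin stands at rest on the floor of a well of the store: its underside within 4 mm of the floor's height, upright within 0.12 rad (7 degrees) (x of tin in the frame of pin_store between -0.062 and 0.062 m and y of tin in the frame of pin_store between -0.111 and 0.111 m and z of tin in the frame of pin_store between 0.08 and 0.088 m and angle between tin's own z axis and vertical below 0.12 rad and linear speed of tin below 0.02 m/s); the robot touches nothing.
It fails at once if a bystander (green tin or padlock) was shifted by more than 30 mm (distance of any of rouge, padlock from where it was at the start of the episode above 0.03 m).
It also fails if it takes over 64 s, if anything falls off the work surface, if the arm or the gripper's body presses on something with over 40 N, if the wrist force passes 120 N, or if a joint passes its speed limit or range.

## Working session

There is one attempt and no reset: what is moved stays moved. The work goes in short steps, Python scripts to look and compute and a tool call to move; the robot and the scene stay as the last step left them, time stands still between calls to the robot, and variables do not carry over. Pictures are saved under pics/ and viewed, at most 10 in all, crops included, and the job is handed in when it is done.

Besides the shell and the picture viewer there is one more tool, called after ">>>" as name(argument=value, ...), one argument or row to a line, values as JSON. send_rows: Moves the arm, as the interface text tells. Its arguments: {"type":"object","properties":{"increments":{"type":"array"},"grip":{"type":"number"},"grip_force":{"type":"number"}},"required":["increments"]}

```bash
mkdir -p pics; cat > h.py <<'E'
from bench import r
import numpy as np, cv2
def snap(n,f):
    s=r.snapshot(n); cv2.imwrite('pics/%s.png'%f,s['img']); np.savez('pics/%s.npz'%f,**{k:s[k] for k in s}); return s
def pt(s,u,v,z=None):
    d=float(s['z_map'][int(v),int(u)]) if z is None else z
    c=np.array([(u-s['cx'])/s['fx']*d,(v-s['cy'])/s['fy']*d,d,1]); return (np.linalg.inv(s['view'])@c)[:3]
def ray(s,u,v,h):
    "intersect pixel ray with plane z=h"
    i=np.linalg.inv(s['view']); o=i[:3,3]; d=i[:3,:3]@np.array([(u-s['cx'])/s['fx'],(v-s['cy'])/s['fy'],1]); return o+d*(h-o[2])/d[2]
def cloud(s):
    v,u=np.mgrid[:480,:640]; d=s['z_map']; c=np.stack([(u-s['cx'])/s['fx']*d,(v-s['cy'])/s['fy']*d,d,np.ones_like(d)],-1)
    return (c@np.linalg.inv(s['view']).T)[...,:3]
E
python3 - <<'E'
from h import *
a=snap('top','top1'); b=snap('scene','scene1')
print(r.sense())
for s in(a,b): print(s['fx'],s['cx'],s['cy'],np.linalg.inv(s['view']).round(3))
E
```

```text
{'time': 0.1, 'joint_pos': array([ 6.41490221e+01,  7.51053366e+00,  8.53243321e+01, -5.63602831e-04,
        8.72620164e+01, -4.89107196e+00]), 'qd': array([ 0.11521855, -0.12116483, -0.00989725, -0.09633293,  0.00383883,
        0.00544512]), 'joint_efforts': array([ 2.75129183e-03, -5.70949709e+01, -5.01944768e+01, -4.86500448e-05,
        8.09695252e-03,  1.37332032e-05]), 'tool_pos': array([214.37031379, 559.85560994, 230.33952897]), 'tcp_rot': array([-1.79903423e+02, -7.69946717e-03,  1.59040115e+02]), 'ft_force': array([ 0.44307165, -0.55132489,  0.33998503]), 'wrist_torque': array([-0.02587339,  0.03900043, -0.04324357]), 'grip_force': 0.0, 'finger_gap': 85.36735850978249}
529.198866399098 316.26632076417025 236.58763257813234 [[ 2.500000e-02 -9.990000e-01  4.200000e-02  5.121550e+02]
 [-1.000000e+00 -2.500000e-02  5.000000e-03  2.172020e+02]
 [-4.000000e-03 -4.200000e-02 -9.990000e-01  1.511525e+03]
 [ 0.000000e+00  0.000000e+00  0.000000e+00  1.000000e+00]]
447.09326488318476 316.3542977053627 242.81688293799976 [[-5.68000e-01 -4.54000e-01  6.86000e-01 -3.39844e+02]
 [-8.22000e-01  2.90000e-01 -4.90000e-01  8.87168e+02]
 [ 2.40000e-02 -8.43000e-01 -5.38000e-01  8.46455e+02]
 [ 0.00000e+00  0.00000e+00  0.00000e+00  1.00000e+00]]
```

View pics/top1.png

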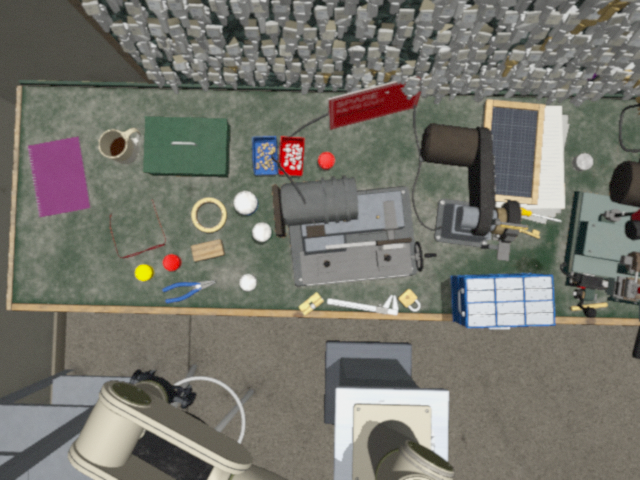

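View pics/scene1.png

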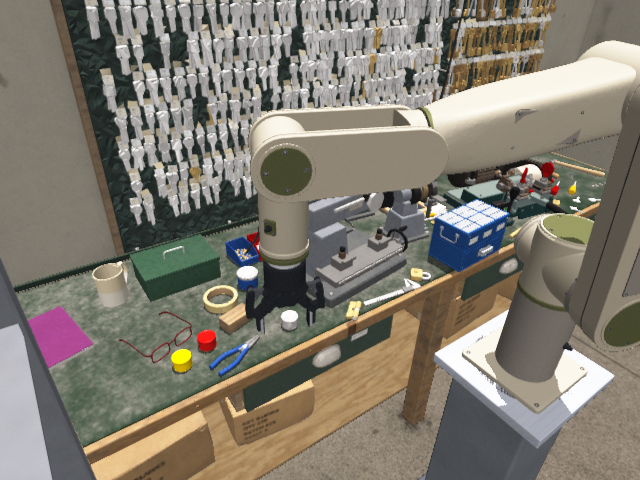

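The top view shows three pale-lidded round things at (245,203), (262,232) and (248,283). A red one at (172,262), a yellow one at (143,272) and a red one at (326,160) are the look-alikes. The blue store is around (503,300). I'll enlarge the candidates and measure.

```bash
python3 - <<'E'
from h import *
a=dict(np.load('pics/top1.npz')); b=dict(np.load('pics/scene1.npz'))
for u,v in [(245,203),(262,232),(248,283),(585,161),(409,299),(311,303),(326,160)]: print(u,v,pt(a,u,v).round(1))
P=cloud(a); m=(P[...,2]>140)&(P[...,2]<160)
m[:, :440]=0; m[:, 565:]=0; m[:265]=0;m[335:]=0
q=P[m]; print(m.sum(), np.median(q[:,2]))
rect=cv2.minAreaRect(q[:,:2].astype(np.float32)); print(rect, cv2.boxPoints(rect))
# also blobs at candidate lids
for (u,v),z0 in [((245,203),0),((262,232),0),((248,283),0)]:
    h=pt(a,u,v)[2]; w=(abs(P[...,2]-h)<6)&(np.hypot(np.mgrid[:480,:640][1]-u,np.mgrid[:480,:640][0]-v)<20)
    c,rr=cv2.minEnclosingCircle(P[w][:,:2].astype(np.float32)); print(h,c,rr,P[w].mean(0))
c1=cv2.resize(a['img'][180:310,215:285],None,fx=4,fy=4,interpolation=cv2.INTER_CUBIC)
c2=cv2.resize(a['img'][265:335,440:565],None,fx=4,fy=4,interpolation=cv2.INTER_CUBIC)
C=np.zeros((520,790,3),np.uint8); C[:520,:280]=c1; C[:280,285:785]=c2; 
c3=cv2.resize(b['img'][255:345,225:325],None,fx=2.6,fy=2.6); C[284:284+c3.shape[0],290:290+c3.shape[1]]=c3
c4=cv2.resize(b['img'][190:280,425:515],None,fx=2.6,fy=2.6);C[284:284+c4.shape[0],553:553+c4.shape[1]]=c4
cv2.imwrite('pics/crop1.png',C)
E
```

```text
245 203 [662.6 424.9  43.2]
262 232 [582.1 373.3  60.7]
248 283 [439.9 411.6  28.5]
585 161 [ 805.8 -524.6   33.6]
409 299 [406.4 -40.3  20. ]
311 303 [ 3.864e+02  2.344e+02 -3.000e-01]
326 160 [790.9 202.2  32.2]
4403 148.18084674578245
((416.8791809082031, -276.3155517578125), (131.39752197265625, 229.5876007080078), 3.2525436878204346) [[ 344.7732  -165.43422]
 [ 357.79932 -394.652  ]
 [ 488.98517 -387.1969 ]
 [ 475.95905 -157.9791 ]]
43.221072811835256 (665.0887451171875, 424.6092834472656) 32.085697174072266 [664.67469347 424.13250596  44.03085379]
60.713663800072254 (583.67333984375, 374.27490234375) 25.634302139282227 [583.02316415 373.78798271  59.00291891]
28.473131522481253 (442.3299560546875, 412.5957336425781) 23.506534576416016 [442.38196691 412.01783778  29.61809374]
```

View pics/crop1.png

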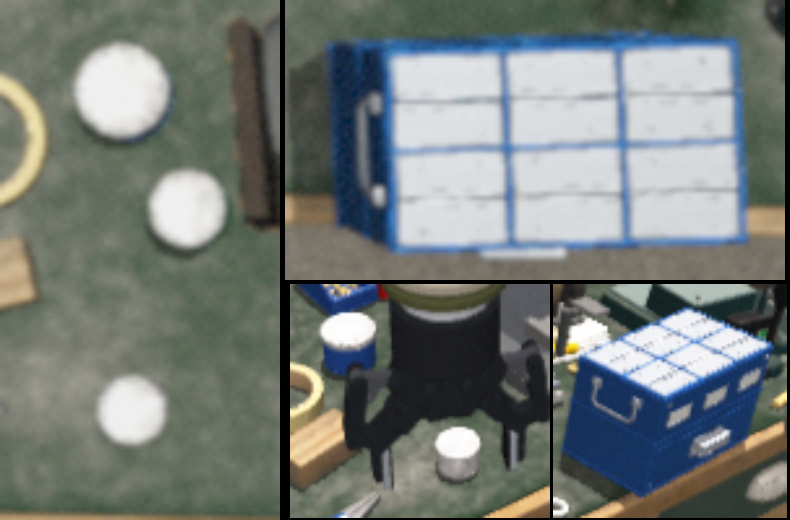

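Candidates: (245,203) is white-lidded with a blue body and 64 mm across, (262,232) is 60 mm high and 51 mm across so it's the rouge, and (248,283) is bare metal, 47 mm across and about 30 mm high. The last one is the tin, at about (442,412), and the crop confirms it. Next I'll refine the store pose from its divider crossings and corners.

```bash
python3 - <<'E'
from h import *
a=dict(np.load('pics/top1.npz'))
f=lambda x,y:(440+(x+.5-285)/4-.5,265+(y+.5)/4-.5)
img=[(508,147),(622,143),(387,51),(740,40),(747,242),(393,250)]
loc=np.array([(0,37),(0,-37),(64,113),(64,-113),(-64,-113),(-64,113)],float)
W=np.array([ray(a,*f(*p),150)[:2] for p in img]); print(W.round(1))
L0=loc-loc.mean(0); W0=W-W.mean(0)
th=np.arctan2((L0[:,0]*W0[:,1]-L0[:,1]*W0[:,0]).sum(),(L0*W0).sum())
R=np.array([[np.cos(th),-np.sin(th)],[np.sin(th),np.cos(th)]]); t=W.mean(0)-R@loc.mean(0)
print(np.degrees(th),t,(W-(loc@R.T+t)).round(1))
for x in(-31,31):
  for y in(-74,0,74): print(x,y,(R@[x,y]+t).round(1))
print('tin',ray(a,248,282.5,32))
E
```

```text
[[ 415.2 -238.8]
 [ 419.6 -311.6]
 [ 474.5 -160.7]
 [ 487.3 -386.5]
 [ 358.8 -391.8]
 [ 347.8 -166.2]]
2.895547649361291 [ 417.22056765 -275.92505652] [[-0.1  0.2]
 [ 0.6  1.3]
 [-0.9 -0.8]
 [ 0.5 -0.9]
 [-0.2  0.2]
 [ 0.3  0.1]]
-31 -74 [ 390.  -351.4]
-31 0 [ 386.3 -277.5]
-31 74 [ 382.5 -203.6]
31 -74 [ 451.9 -348.3]
31 0 [ 448.2 -274.4]
31 74 [ 444.4 -200.5]
tin [441.49463012 411.22038135  32.        ]
```

>>> send_rows(
  increments=[
    [0, 0, -10, 0, 0, -0.14],
    [0, 0, -10, 0, 0, -0.14],
    [0, 0, -10, 0, 0, -0.14],
    [-30, -30, 0, 0, 0, 0],
    [-40, -40, 0, 0, 0, 0],
  ],
  grip=1,
  grip_force=40,
)

```text
time: 0.72
tool_pos: [288.1, 493.9, 260.8]
tcp_rot: [-180.0, -0.0, -176.7]
ft_force: [1.0, 0.2, -0.2]
finger_gap: -0.0
grip_force: 0.0
```

>>> send_rows(
  increments=[
    [-50, -50, 0, 0, 0, 0],
    [-50, -50, 0, 0, 0, 0],
    [-30, -30, 0, 0, 0, 0],
    [7, -55, 0, 0, 0, 0],
    [7, -55, 0, 0, 0, 0],
  ],
)

```text
time: 1.35
tool_pos: [404.8, 270.0, 260.3]
tcp_rot: [-179.9, -0.1, -176.9]
ft_force: [0.9, -0.8, 0.3]
finger_gap: 0.3
grip_force: 0.0
```

>>> send_rows(
  increments=[
    [7, -57, 0, 0, 0, 0],
    [7, -57, 0, 0, 0, 0],
    [7, -57, 0, 0, 0, 0],
    [7, -57, 0, 0, 0, 0],
    [7, -57, 0, 0, 0, 0],
  ],
)

```text
time: 1.98
tool_pos: [384.8, -16.3, 261.1]
tcp_rot: [-180.0, 0.0, -176.9]
ft_force: [1.9, -0.5, -0.6]
finger_gap: -0.0
grip_force: 0.0
```

>>> send_rows(
  increments=[
    [7, -57, 0, 0, 0, 0],
    [7, -57, 0, 0, 0, 0],
    [7, -50, 0, 0, 0, 0],
    [0, 0, 0, 0, 0, 0],
    [0, 0, 0, 0, 0, 0],
  ],
)

```text
time: 2.6
tool_pos: [373.0, -179.3, 260.9]
tcp_rot: [179.9, -0.0, -177.0]
ft_force: [1.3, 0.3, -0.0]
finger_gap: 0.0
grip_force: 0.0
```

>>> send_rows(
  increments=[
    [-8, -25, 40, 0, 0, 0],
    [0, 0, 45, 0, 0, 0],
    [0, 0, 16, 0, 0, 0],
    [0, 0, 8, 0, 0, 0],
    [0, 0, 8, 0, 0, 0],
  ],
)

```text
time: 3.22
tool_pos: [383.7, -204.1, 145.7]
tcp_rot: [-179.9, 0.1, -176.8]
ft_force: [0.6, 0.5, 2.3]
finger_gap: 0.0
grip_force: 0.8
```

>>> send_rows(
  increments=[
    [0, 0, 8, 0, 0, 0],
    [0, 0, 8, 0, 0, 0],
    [0, 0, 7, 0, 0, 0],
    [0, 0, 5, 0, 0, 0],
    [0, 0, 2, 0, 0, 0],
  ],
)

```text
time: 3.85
tool_pos: [382.7, -204.3, 116.2]
tcp_rot: [-180.0, -0.0, -176.9]
ft_force: [-15.1, 9.4, 34.7]
finger_gap: -0.1
grip_force: 18.6
```

Occupied: hard stop at 116. On to the next well in this row.

>>> send_rows(
  increments=[
    [0, 0, -50, 0, 0, 0],
    [0, -37, 0, 0, 0, 0],
    [0, -37, 0, 0, 0, 0],
    [0, 0, 10, 0, 0, 0],
    [0, 0, 8, 0, 0, 0],
  ],
)

```text
time: 4.47
tool_pos: [386.2, -277.5, 145.1]
tcp_rot: [179.9, -0.1, -176.9]
ft_force: [-0.5, -0.6, 1.0]
finger_gap: -0.2
grip_force: 0.8
```

>>> send_rows(
  increments=[
    [0, 0, 8, 0, 0, 0],
    [0, 0, 8, 0, 0, 0],
    [0, 0, 8, 0, 0, 0],
    [0, 0, 7, 0, 0, 0],
    [0, 0, 1, 0, 0, 0],
  ],
)

```text
time: 5.1
tool_pos: [386.9, -277.9, 116.3]
tcp_rot: [180.0, 0.0, -176.9]
ft_force: [-10.0, 9.4, 27.7]
finger_gap: 0.2
grip_force: 15.7
```

>>> send_rows(
  increments=[
    [0, 0, -50, 0, 0, 0],
    [0, -37, 0, 0, 0, 0],
    [0, -37, 0, 0, 0, 0],
    [0, 0, 10, 0, 0, 0],
    [0, 0, 8, 0, 0, 0],
  ],
)

```text
time: 5.72
tool_pos: [390.2, -351.3, 145.0]
tcp_rot: [179.9, -0.1, -176.9]
ft_force: [-0.0, -1.6, 1.9]
finger_gap: -0.1
grip_force: 0.8
```

>>> send_rows(
  increments=[
    [0, 0, 8, 0, 0, 0],
    [0, 0, 8, 0, 0, 0],
    [0, 0, 8, 0, 0, 0],
    [0, 0, 7, 0, 0, 0],
    [0, 0, 1, 0, 0, 0],
  ],
)

```text
time: 6.35
tool_pos: [390.9, -351.9, 116.3]
tcp_rot: [-180.0, 0.0, -176.9]
ft_force: [-8.1, 9.1, 25.3]
finger_gap: -0.1
grip_force: 14.5
```

Front row full so far; now the back row (+62 in x).

>>> send_rows(
  increments=[
    [0, 0, -50, 0, 0, 0],
    [-31, 0, 0, 0, 0, 0],
    [-31, 0, 0, 0, 0, 0],
    [0, 0, 10, 0, 0, 0],
    [0, 0, 8, 0, 0, 0],
  ],
)

```text
time: 6.98
tool_pos: [451.9, -348.1, 144.8]
tcp_rot: [179.9, -0.1, -176.9]
ft_force: [0.3, 0.5, 1.0]
finger_gap: -0.1
grip_force: 0.9
```

>>> send_rows(
  increments=[
    [0, 0, 8, 0, 0, 0],
    [0, 0, 8, 0, 0, 0],
    [0, 0, 8, 0, 0, 0],
    [0, 0, 7, 0, 0, 0],
    [0, 0, 1, 0, 0, 0],
  ],
)

```text
time: 7.6
tool_pos: [452.5, -348.8, 116.3]
tcp_rot: [-180.0, 0.0, -176.9]
ft_force: [-9.4, 7.6, 23.6]
finger_gap: -0.1
grip_force: 13.6
```

>>> send_rows(
  increments=[
    [0, 0, -50, 0, 0, 0],
    [0, 37, 0, 0, 0, 0],
    [0, 37, 0, 0, 0, 0],
    [0, 0, 10, 0, 0, 0],
    [0, 0, 8, 0, 0, 0],
  ],
)

```text
time: 8.22
tool_pos: [448.4, -274.6, 145.5]
tcp_rot: [180.0, -0.0, -176.9]
ft_force: [-0.6, 0.4, 1.1]
finger_gap: -0.0
grip_force: 0.8
```

>>> send_rows(
  increments=[
    [0, 0, 8, 0, 0, 0],
    [0, 0, 8, 0, 0, 0],
    [0, 0, 8, 0, 0, 0],
    [0, 0, 7, 0, 0, 0],
    [0, 0, 1, 0, 0, 0],
  ],
)

```text
time: 8.85
tool_pos: [448.6, -275.1, 116.3]
tcp_rot: [-180.0, 0.0, -176.9]
ft_force: [-10.2, 6.5, 25.4]
finger_gap: -0.1
grip_force: 14.6
```

>>> send_rows(
  increments=[
    [0, 0, -50, 0, 0, 0],
    [0, 37, 0, 0, 0, 0],
    [0, 37, 0, 0, 0, 0],
    [0, 0, 10, 0, 0, 0],
    [0, 0, 8, 0, 0, 0],
  ],
)

```text
time: 9.48
tool_pos: [444.5, -200.9, 145.5]
tcp_rot: [-180.0, -0.0, -176.9]
ft_force: [-1.2, 2.5, 1.1]
finger_gap: 0.2
grip_force: 0.8
```

>>> send_rows(
  increments=[
    [0, 0, 8, 0, 0, 0],
    [0, 0, 8, 0, 0, 0],
    [0, 0, 8, 0, 0, 0],
    [0, 0, 7, 0, 0, 0],
    [0, 0, 1, 0, 0, 0],
  ],
)

```text
time: 10.1
tool_pos: [444.0, -200.6, 113.4]
tcp_rot: [180.0, -0.1, -176.9]
ft_force: [-1.6, -0.1, -0.7]
finger_gap: 0.2
grip_force: 1.2
```

>>> send_rows(
  increments=[
    [0, 0, 5, 0, 0, 0],
    [0, 0, 4, 0, 0, 0],
    [0, 0, 0, 0, 0, 0],
    [0, 0, 0, 0, 0, 0],
  ],
)

```text
time: 10.6
tool_pos: [444.4, -200.6, 104.9]
tcp_rot: [180.0, -0.0, -176.9]
ft_force: [0.9, -0.5, -4.2]
finger_gap: 0.2
grip_force: 2.7
```

>>> send_rows(
  increments=[
    [0, 0, -50, 0, 0, 0],
    [0, 0, -60, 0, 0, 0],
    [0, 0, -40, 0, 0, 0],
    [0, 0, 0, 0, 0, 0],
    [0, 0, 0, 0, 0, 0],
  ],
)

```text
time: 11.22
tool_pos: [444.4, -200.6, 254.8]
tcp_rot: [180.0, -0.0, -176.9]
ft_force: [-1.4, -0.0, -0.8]
finger_gap: 0.2
grip_force: 0.0
```

```bash
python3 - <<'E'
from h import *
print(r.sense()['tool_pos'],r.sense()['tcp_rot']); w=snap('wrist','w1')
print(np.linalg.inv(w['view']).round(2),w['fx'],w['cx'],w['cy'])
E
```

```text
[ 444.39980423 -200.61130359  254.78130619] [ 1.79986126e+02 -1.68349145e-02 -1.76892679e+02]
[[-5.0000e-02  9.5000e-01  3.0000e-01  3.6852e+02]
 [ 1.0000e+00  5.0000e-02  2.0000e-02 -2.0432e+02]
 [ 0.0000e+00  3.0000e-01 -9.5000e-01  3.9722e+02]
 [ 0.0000e+00  0.0000e+00  0.0000e+00  1.0000e+00]] 348.10957504855963 314.1608849853853 235.27648209081022
```

View pics/w1.png

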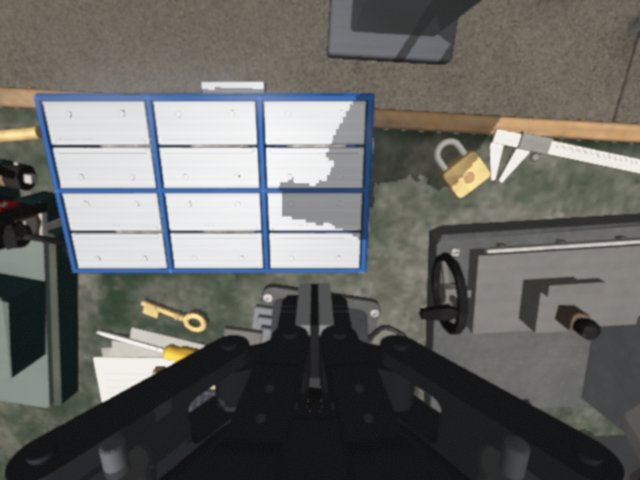

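The wrist view shows the empty well at the lower right of the store. Its seam runs along row ~233 from u≈268 to 364, and the flaps are shut again.

```bash
python3 - <<'E'
from h import *
w=dict(np.load('pics/w1.npz'))
for u,v in [(316,232.5),(268,233),(364,232),(105,147),(165,189),(264,187),(260,94),(268,270),(366,270),(370,96)]: print(u,v,ray(w,u,v,150).round(1))
E
```

```text
316 232.5 [ 443.3 -198.6  150. ]
268 233 [ 445.6 -234.2  150. ]
364 232 [ 441.  -163.1  150. ]
105 147 [ 389.7 -347.2  150. ]
165 189 [ 416.7 -308.1  150. ]
264 187 [ 411.5 -237.5  150. ]
260 94 [ 349.9 -240.9  150. ]
268 270 [ 475.3 -233.7  150. ]
366 270 [ 471.3 -158.6  150. ]
370 96 [ 347.2 -168.3  150. ]
```

>>> send_rows(
  increments=[
    [10, 50, 0, 0, 0, 0],
    [10, 57, 0, 0, 0, 0],
    [-3, 57, 0, 0, 0, 0],
    [-3, 57, 0, 0, 0, 0],
    [-3, 57, 0, 0, 0, 0],
  ],
  grip=-1,
)

```text
time: 11.9
tool_pos: [417.3, 78.0, 253.6]
tcp_rot: [-180.0, -0.1, -176.9]
ft_force: [1.0, -0.4, -0.1]
finger_gap: 85.7
grip_force: 0.0
```

>>> send_rows(
  increments=[
    [-3, 57, 0, 0, 0, 0],
    [-3, 57, 0, 0, 0, 0],
    [-3, 57, 0, 0, 0, 0],
    [-3, 57, 0, 0, 0, 0],
    [-3, 57, 0, 0, 0, 0],
  ],
)

```text
time: 12.52
tool_pos: [416.9, 363.1, 253.2]
tcp_rot: [-179.9, -0.1, -176.9]
ft_force: [1.5, -0.4, 0.7]
finger_gap: 86.0
grip_force: 0.0
```

>>> send_rows(
  increments=[
    [-14, 25, 0, 0, 0, 0],
    [-13, 24, 0, 0, 0, 0],
    [0, 0, 40, 0, 0, 0],
    [0, 0, 0, 0, 0, 0],
    [0, 0, 0, 0, 0, 0],
  ],
)

```text
time: 13.15
tool_pos: [442.0, 411.5, 215.1]
tcp_rot: [-179.9, -0.1, -176.9]
ft_force: [0.3, 0.3, 0.2]
finger_gap: 85.5
grip_force: 0.0
```

```bash
python3 - <<'E'
from h import *
print(r.sense()['tool_pos']); w=snap('wrist','w2')
E
```

```text
[441.99135783 411.54778027 215.06144285]
```

View pics/w2.png

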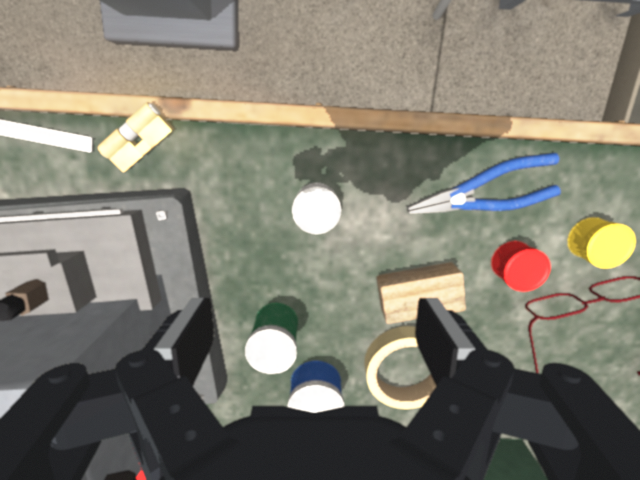

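The wrist view shows the bare-metal tin at (317,209), lid towards us, and confirms the green-bodied rouge at (271,345).

```bash
python3 - <<'E'
from h import *
w=dict(np.load('pics/w2.npz')); P=cloud(w)
m=(P[...,2]>25)&(P[...,2]<40)&(np.hypot(P[...,0]-442,P[...,1]-412)<40)
print(m.sum(),cv2.minEnclosingCircle(P[m][:,:2].astype(np.float32)),np.median(P[m][:,2]),ray(w,317,209,32))
g=w['img'][170:250,275:360]; c=cv2.cvtColor(g,cv2.COLOR_BGR2GRAY); t=((c>190)).astype(np.uint8)
k=max(cv2.findContours(t,0,2)[0],key=cv2.contourArea); print(cv2.minEnclosingCircle(k))
(x,y),rad=cv2.minEnclosingCircle(k); print(ray(w,x+275,y+170,32))
E
```

```text
1799 ((442.6578063964844, 414.4928283691406), 23.28685760498047) 31.44748807633374 [440.92520472 414.74425695  32.        ]
((51.088233947753906, 43.02941131591797), 35.02122497558594)
[444.40372296 423.68513945  32.        ]
```

>>> send_rows(
  increments=[
    [0, 2, 50, 0, 0, 0],
    [0, 0, 55, 0, 0, 0],
    [0, 0, 50, 0, 0, 0],
    [0, 0, 30, 0, 0, 0],
    [0, 0, 15, 0, 0, 0],
  ],
)

```text
time: 13.82
tool_pos: [442.2, 413.7, 14.8]
tcp_rot: [-180.0, -0.0, -176.9]
ft_force: [0.2, -0.6, 0.3]
finger_gap: 85.6
grip_force: 0.0
```

>>> send_rows(
  increments=[
    [0, 0, 9, 0, 0, 0],
    [0, 0, 0, 0, 0, 0],
  ],
)

```text
time: 14.08
tool_pos: [442.9, 414.5, 7.3]
tcp_rot: [180.0, 0.1, -176.9]
ft_force: [0.0, -0.3, -0.6]
finger_gap: 85.1
grip_force: 0.0
```

>>> send_rows(
  increments=[
    [0, 0, 0, 0, 0, 0],
    [0, 0, 0, 0, 0, 0],
    [0, 0, 0, 0, 0, 0],
    [0, 0, 0, 0, 0, 0],
    [0, 0, 0, 0, 0, 0],
  ],
  grip=1,
  grip_force=35,
)

```text
time: 14.7
tool_pos: [442.9, 414.6, 7.6]
tcp_rot: [179.9, 0.1, -176.9]
ft_force: [-1.3, -1.4, 5.8]
finger_gap: 44.1
grip_force: 35.5
```

>>> send_rows(
  increments=[
    [0, 0, -20, 0, 0, 0],
    [0, 0, -50, 0, 0, 0],
    [0, 0, -60, 0, 0, 0],
    [0, 0, -60, 0, 0, 0],
    [0, 0, -58, 0, 0, 0],
  ],
)

```text
time: 15.32
tool_pos: [442.0, 413.9, 258.0]
tcp_rot: [179.9, 0.1, -176.9]
ft_force: [0.6, -0.0, -0.9]
finger_gap: 44.4
grip_force: 35.9
```

>>> send_rows(
  increments=[
    [13, -24, 0, 0, 0, 0],
    [14, -30, 0, 0, 0, 0],
    [3, -50, 0, 0, 0, 0],
    [3, -55, 0, 0, 0, 0],
    [3, -55, 0, 0, 0, 0],
  ],
)

```text
time: 15.95
tool_pos: [417.5, 197.0, 255.6]
tcp_rot: [180.0, 0.1, -176.9]
ft_force: [0.2, 0.4, 0.5]
finger_gap: 44.2
grip_force: 35.9
```

>>> send_rows(
  increments=[
    [3, -55, 0, 0, 0, 0],
    [3, -55, 0, 0, 0, 0],
    [3, -55, 0, 0, 0, 0],
    [3, -55, 0, 0, 0, 0],
    [3, -55, 0, 0, 0, 0],
  ],
)

```text
time: 16.58
tool_pos: [417.5, -78.7, 255.8]
tcp_rot: [-180.0, 0.1, -176.9]
ft_force: [0.9, -0.7, -1.2]
finger_gap: 43.9
grip_force: 35.9
```

>>> send_rows(
  increments=[
    [-10, -50, 0, 0, 0, 0],
    [-8, -50, 0, 0, 0, 0],
    [0, -20, 0, 0, 0, 0],
    [0, 0, 0, 0, 0, 0],
    [0, 0, 0, 0, 0, 0],
  ],
)

```text
time: 17.2
tool_pos: [442.2, -194.8, 254.7]
tcp_rot: [180.0, 0.0, -176.9]
ft_force: [-0.4, 0.5, -0.3]
finger_gap: 43.9
grip_force: 36.0
```

>>> send_rows(
  increments=[
    [-1.5, -5, 30, 0, 0, 0],
    [0, 0, 30, 0, 0, 0],
    [0, 0, 20, 0, 0, 0],
    [0, 0, 0, 0, 0, 0],
  ],
)

```text
time: 17.7
tool_pos: [443.1, -198.8, 172.8]
tcp_rot: [179.9, -0.2, -176.8]
ft_force: [-0.4, 1.2, -0.5]
finger_gap: 44.0
grip_force: 36.0
```

```bash
python3 - <<'E'
from h import *
print(r.sense()['tool_pos']); w=snap('wrist','w3'); snap('scene','s3')
E
```

```text
[ 443.05376353 -198.75811651  172.81974959]
```

View pics/w3.png

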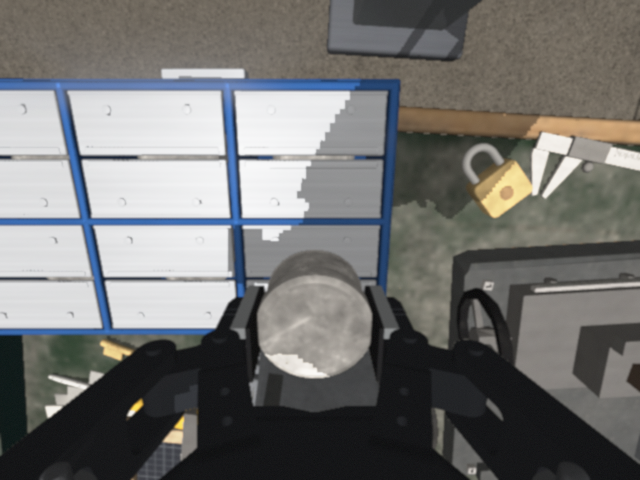

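The tin is held level, lid centre about (315,321). The well's seam shows at row ~278 between the dividers at u≈241 and 385.

```bash
python3 - <<'E'
from h import *
w=dict(np.load('pics/w3.npz')); P=cloud(w)
print(ray(w,315,320,198), pt(w,315,330)); 
m=(abs(P[...,2]-198)<5)&(np.hypot(P[...,0]-443,P[...,1]+199)<30); print(m.sum(),cv2.minEnclosingCircle(P[m][:,:2].astype(np.float32)))
for p in [(240.5,278),(384.5,278),(237.5,219),(389,219),(70,157.5)]: print(ray(w,*p,150))
E
```

```text
[ 437.60808249 -198.25540658  198.        ] [ 443.51411689 -197.90518935  195.55715055]
10491 ((437.9624938964844, -199.2231903076172), 28.468318939208984)
[ 443.81773667 -236.21797997  150.        ]
[ 439.71407114 -161.86767848  150.        ]
[ 412.3788436  -237.49507267  150.        ]
[ 408.24481511 -163.31708518  150.        ]
[ 387.17364953 -314.86240694  150.        ]
```

```bash
python3 - <<'E'
from h import *
w=dict(np.load('pics/w3.npz')); P=cloud(w)
for u in (305,315,325):
  for v in range(244,392,8): 
    if u==315: print(u,v,P[v,u].round(1),w['img'][v,u])
  c=P[:,u]; k=(c[:,2]>191)&(c[:,2]<201)&(np.arange(480)<385); print(u,np.where(k)[0][[0,-1]],c[k][:,0].min(),c[k][:,0].max(),np.median(c[k][:,2]))
E
```

```text
305 [271 377] 419.8933757153126 465.218786497636 196.4173409628719
315 244 [ 423.5 -198.8  149.2] [141 138 138]
315 252 [ 420.5 -199.1  169.2] [91 94 97]
315 260 [ 420.9 -199.1  177.9] [92 95 98]
315 268 [ 419.1 -199.3  191.1] [86 89 92]
315 276 [ 420.3 -199.2  195.9] [150 156 161]
315 284 [ 423.2 -199.1  196.8] [152 159 164]
315 292 [ 426.1 -198.9  197.5] [147 154 159]
315 300 [ 429.6 -198.7  197.2] [150 156 161]
315 308 [ 433.2 -198.5  196.7] [158 165 169]
315 316 [ 437.4 -198.3  195.4] [147 153 158]
315 324 [ 440.3 -198.1  196.4] [149 156 160]
315 332 [ 444.2 -197.9  195.9] [145 152 157]
315 340 [ 447.2 -197.7  196.9] [140 146 151]
315 348 [ 451.  -197.5  196.6] [155 162 168]
315 356 [ 454.8 -197.3  196.5] [145 151 156]
315 364 [ 459.3 -197.   195.5] [145 152 157]
315 372 [ 462.1 -196.8  196.9] [245 249 250]
315 380 [ 581.4 -189.3   58. ] [68 67 67]
315 388 [ 581.6 -189.4   67.7] [68 67 66]
315 [268 377] 419.1073663237774 465.0398399244193 196.44389369802434
325 [269 376] 419.2482117608192 464.11792805065073 196.5263974462184
```

>>> send_rows(
  increments=[
    [0, -0.5, 7, 0, 0, 0],
    [0, 0, 5, 0, 0, 0],
    [0, 0, 3, 0, 0, 0],
    [0, 0, 0, 0, 0, 0],
    [0, 0, 0, 0, 0, 0],
  ],
)

```text
time: 18.42
tool_pos: [444.1, -201.3, 159.4]
tcp_rot: [-180.0, 0.0, -176.9]
ft_force: [0.4, 0.5, -1.3]
finger_gap: 44.4
grip_force: 36.0
```

>>> send_rows(
  increments=[
    [0, 1.5, 1, 0, 0, 0],
    [0, 0, 1, 0, 0, 0],
    [0, 0, 0, 0, 0, 0],
    [0, 0, 0, 0, 0, 0],
  ],
)

```text
time: 18.92
tool_pos: [444.0, -199.8, 157.3]
tcp_rot: [-180.0, 0.0, -176.9]
ft_force: [-0.5, 0.0, -0.3]
finger_gap: 44.3
grip_force: 36.0
```

>>> send_rows(
  increments=[
    [0, 0, 0, 0, 0, 0],
    [0, 0, 0, 0, 0, 0],
    [0, 0, 0, 0, 0, 0],
    [0, 0, 0, 0, 0, 0],
  ],
  grip=-1,
)

```text
time: 19.42
tool_pos: [444.0, -199.8, 157.3]
tcp_rot: [-180.0, 0.0, -176.9]
ft_force: [-0.1, 0.1, -0.2]
finger_gap: 85.2
grip_force: 0.0
```

>>> send_rows(
  increments=[
    [0, 0, -20, 0, 0, 0],
    [0, 0, -50, 0, 0, 0],
    [0, 0, -20, 0, 0, 0],
    [0, 0, 0, 0, 0, 0],
    [0, 0, 0, 0, 0, 0],
  ],
)

```text
time: 20.05
tool_pos: [443.4, -199.4, 245.5]
tcp_rot: [179.9, -0.1, -176.9]
ft_force: [-0.1, -1.1, -1.1]
finger_gap: 85.4
grip_force: 0.0
```

```bash
python3 - <<'E'
from h import *
print(r.sense()['tool_pos']); w=snap('wrist','w4'); P=cloud(w)
m=(P[...,2]>172)&(P[...,2]<190)&(np.hypot(P[...,0]-443,P[...,1]+199)<35); q=P[m]
A=np.c_[q[:,:2]-q[:,:2].mean(0),np.ones(len(q))]; print(m.sum(),cv2.minEnclosingCircle(q[:,:2].astype(np.float32)),np.linalg.lstsq(A,q[:,2],rcond=None)[0])
E
```

```text
[ 443.36728134 -199.40037469  245.53467558]
4042 ((443.64007568359375, -199.14678955078125), 23.38942527770996) [2.28374025e-02 2.82547364e-03 1.80206921e+02]
```

View pics/w4.png

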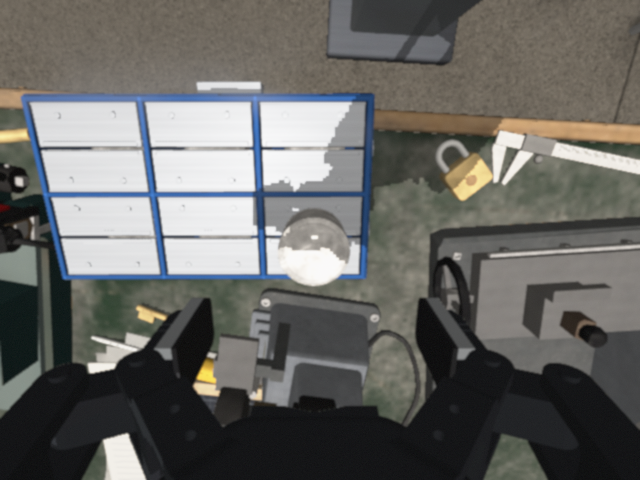

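The tin stands level on the shut flaps, centred at about (314,247). Now I'll shut the fingers and press at its middle.

>>> send_rows(
  increments=[
    [0, 0, 0, 0, 0, 0],
    [0, 0, 0, 0, 0, 0],
    [0, 0, 20, 0, 0, 0],
    [0, 0, 20, 0, 0, 0],
    [0, 0, 15, 0, 0, 0],
  ],
  grip=1,
)

```text
time: 20.72
tool_pos: [443.2, -199.3, 189.9]
tcp_rot: [179.9, -0.1, -176.9]
ft_force: [-0.1, 0.5, 0.4]
finger_gap: -0.1
grip_force: 0.0
```

>>> send_rows(
  increments=[
    [0, 0, 4, 0, 0, 0],
    [0, 0, 4, 0, 0, 0],
    [0, 0, 4, 0, 0, 0],
    [0, 0, 4, 0, 0, 0],
    [0, 0, 0, 0, 0, 0],
  ],
)

```text
time: 21.35
tool_pos: [444.3, -200.0, 176.7]
tcp_rot: [-180.0, 0.1, -176.9]
ft_force: [0.1, -0.4, 4.1]
finger_gap: -0.1
grip_force: 1.5
```

Pressing at about 4 N; continuing.

>>> send_rows(
  increments=[
    [0, 0, 5, 0, 0, 0],
    [0, 0, 5, 0, 0, 0],
    [0, 0, 5, 0, 0, 0],
    [0, 0, 5, 0, 0, 0],
    [0, 0, 5, 0, 0, 0],
  ],
)

```text
time: 21.98
tool_pos: [443.8, -199.6, 150.6]
tcp_rot: [180.0, -0.0, -176.9]
ft_force: [-0.3, -1.5, 0.0]
finger_gap: 0.2
grip_force: 0.2
```

>>> send_rows(
  increments=[
    [0, 0, 5, 0, 0, 0],
    [0, 0, 5, 0, 0, 0],
    [0, 0, 5, 0, 0, 0],
    [0, 0, 5, 0, 0, 0],
    [0, 0, 5, 0, 0, 0],
  ],
)

```text
time: 22.6
tool_pos: [444.0, -199.8, 126.0]
tcp_rot: [-180.0, -0.0, -176.9]
ft_force: [-0.8, -0.6, 0.4]
finger_gap: -0.0
grip_force: 0.0
```

>>> send_rows(
  increments=[
    [0, 0, 5, 0, 0, 0],
    [0, 0, 4, 0, 0, 0],
    [0, 0, 2, 0, 0, 0],
    [0, 0, 0, 0, 0, 0],
  ],
)

```text
time: 23.1
tool_pos: [444.2, -200.0, 116.4]
tcp_rot: [-180.0, 0.0, -176.9]
ft_force: [-3.9, 2.6, 9.7]
finger_gap: -0.0
grip_force: 6.3
```

It stops hard at 116.4, the same as the stored tins. Withdrawing and checking.

>>> send_rows(
  increments=[
    [0, 0, -30, 0, 0, 0],
    [0, 0, -50, 0, 0, 0],
    [0, 0, -60, 0, 0, 0],
    [0, 0, 0, 0, 0, 0],
    [0, 0, 0, 0, 0, 0],
  ],
)

```text
time: 23.72
tool_pos: [444.1, -199.8, 255.2]
tcp_rot: [-180.0, 0.0, -176.9]
ft_force: [-0.3, -0.1, -0.8]
finger_gap: -0.0
grip_force: 0.0
```

```bash
python3 - <<'E'
from h import *
print(r.sense()['tool_pos'],r.sense()['ft_force']); w=snap('wrist','w5'); P=cloud(w)
m=(np.hypot(P[...,0]-443,P[...,1]+199)<25); print(np.percentile(P[m][:,2],[2,50,98]))
E
```

```text
[ 444.07020646 -199.78933899  255.1670068 ] [-0.30062153 -0.14459902 -0.8465011 ]
[148.25420524 330.34585876 353.0708699 ]
```

View pics/w5.png

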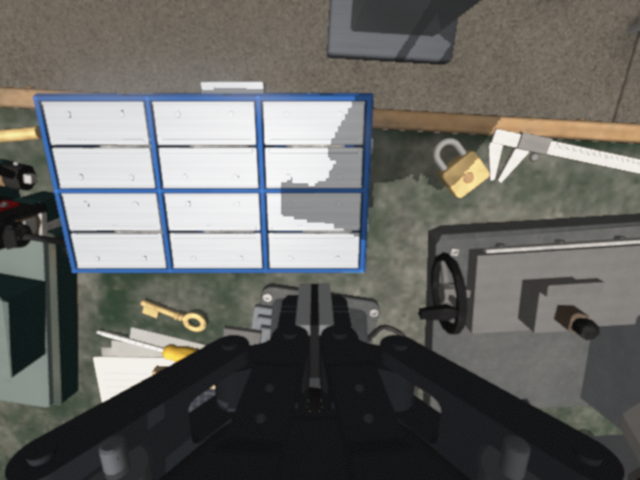

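The flaps of that well, around (315,232), are shut and the tin is below them. The padlock at (465,170) hasn't moved and the gripper is clear. Handing in.

```bash
python3 -c "
from bench import r
print(r.hand_in())"
```

```text
the job is handed in; nothing more can be done
None
```

The tin is in the one empty well (back row, left end). I pressed it down until its lid stopped at the same height as the stored tins' lids. The flaps shut over it and I handed the job in at about 24 s, but the hand-in returned no verdict.

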